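# Gauge the dry-bath inserts and reject the blocked one

### The arm

A 6-joint arm with a two-finger parallel gripper is mounted at the origin on a cart in front of the work surface, level with it; the furniture and walls round the work are solid. World frame = base frame: x ahead of the robot, y to its left, z up, the work surface at z = 0. Lengths are in m, angles in rad, forces in N, time in s.
With the tool pointing down it reaches from about 0.375 to 0.9 m from the base axis. Payload 3.1 kg.
Tool frame: the origin (TCP) lies on the front face of the gripper's body, between the roots of the fingers; the fingertips stand 70 mm ahead of it and the grasp point (between the pads) lies 51 mm ahead of it; z points along the fingers, y is the line along which they close (so a half turn about z gives the same grasp; the last joint's range is limited). The gripper opens to 87 mm and grips with 3 to 60 N. Pads are 19 mm wide; open, the fingers measure 117 mm over their backs; the gripper's body (75 mm by 190 mm) begins 51 mm behind the grasp point.
Start: joints at [0.957, 0.527, 1.433, -0, 1.181, -0.178], TCP at [0.264, 0.567, 0.292] pointing down, gripper open.
Joint ranges: [-3.08, 3.08], [-0.75, 2.2], [0.22, 2.44], [-1.43, 4.57], [0, 2.65], [-2.85, 2.85]. Speed limits (rad/s): [2.79, 2.79, 3.14, 3.14, 3.14, 3.14].

### API

Orientations are given as a unit quaternion [x, y, z, w].
In Python, from rig import robot, cams, ticket gives the robot as it stands. The module is installed in compiled form; this text tells all that it offers.
- The arm moves only by the shell command python3 -m crank 'ROWS' [FORCE]. ROWS is JSON, a list of rows, each a list of 7 numbers: the shift along the tool's x, y, z in cm, then the turn, a rotation vector about the tool's x, y, z in rad, then the closure, from 0 (fully open) to 1 (shut). A call has 1 to 5 rows; each row shifts and turns the commanded pose from where the row before left it, along the tool's axes as they then stand; what a row does not reach is not made up. A row lasts 1/8 s, in which the tool goes at most 62.5 mm and 10.7 degrees, less where a joint would pass 70% of its speed; a pose out of reach is approached as far as the arm can. A call is refused whole if a number of a shift passes 6.25 or a number of a turn 0.188, either way. A call with a gripper value outside its range is refused whole. The fingers move at their own pace and stop on an object; FORCE is the grip in N (left out, the last holds). Time passes only in rows, so rows that do not move let the fingers close. It gives the time, the measured TCP pose, the force, the opening and the grip force at its end, in the units of the state.
- robot.get_obs(): the state, without advancing time (a new reading comes with each control period).
- cams.camera(name): name is "side" or "top"; returns the picture (400x640x3 uint8, red, green, blue); there is no depth.
- cams.camera_info(name): a dict with "intrinsics" (3x3 intrinsics, pixels), "dist" ([k1, k2, p1, p2, k3] as OpenCV has them; the pictures are not rectified), "pose" (4x4, takes a point from camera to world coordinates). Camera axes: x right, y down, z forward; pixel columns grow to the right and rows downward; lengths in m; the calibration is good to about 2 mm. A picture is of the moment at which its call begins. camera_info takes no time and is no camera call.
- ticket.hand_in(): hands the job in; it is judged then, once.
The state is a dict: "time": time; "q": joint angles; "joint_velocities": joint speeds; "joint_torque": joint torques, N m; "position": TCP position; "tool_rot": TCP orientation; "ft_force": force on the tool from outside, world axes, zero at the start; "moment": the same for the moment, N m; "grip_width": finger opening in m; "grip_force": force on a finger pad.
Only numpy, scipy, OpenCV 4.12 (cv2) and the standard library are available. Lean on these libraries where they do the work, as an engineer would, in place of code of your own. Each camera call takes 0.05 s, during which the arm holds its last target. There are 200 camera calls.

### The job

One of the two aluminium block inserts in the sprung rack has an old sleeve stuck down its well, and nothing shows it from outside. Try the plug gauge gently in the wells: lower it into the blocked well until it stops short, never forcing it so that the sprung cradle under the inserts sinks by more than 8 mm, and afterwards leave it standing fully home in the clear one. Then set the blocked insert down gently, upright, on the floor of the white reject tray; leave the clear one in its pocket and the glassware and bottles around undisturbed.

Things in the scene. Friction and masses are not known exactly. Their poses are not given: they have to be found in the camera images.
- gauge: Steel plug gauge, upright, 0.12 kg: round pin 16 mm thick, 40 mm long, slightly chamfered foot; shoulder disc 30 mm wide from 40 to 45 mm above the foot; dark handle 15 x 15 mm from 45 to 95 mm, sides along x and y; button to 98 mm. Origin: centre of the pin's foot, z up the pin. It starts in its stand, shoulder on the stand's top. Fully home means shoulder on the block's top.
- gauge_tip (a point): Centre of the pin's foot (the gauge's origin).
- gauge_shoulder (a point): Centre of the underside of the gauge's shoulder, 40 mm above the foot.
- gauge_stand: Fixed black stand that holds the gauge upright: post 60 x 60 mm, 46 mm tall on an 85 x 85 mm foot 6 mm thick, with a 20 mm hole down the middle, 42 mm deep. Origin: centre of its underside on the bench.
- rack: Fixed dark base plate 84 x 164 mm, 10 mm thick, of the rack. It carries a grey sprung cradle 80 x 160 mm whose top is 40 mm above the bench, with two square pockets 49 mm wide side by side along y, 40 mm either side of the origin, 12 mm deep, floor 28 mm above the bench. Origin: centre of the base's underside on the bench.
- cradle (a joint): How far the cradle with its pockets and inserts is pressed down on its springs, in m: 0 at rest, grows downward, bottoms at 0.012. It begins to sink at a push of up to 3 N and then yields 1 mm for each 2 N.
- block_a: Aluminium dry-bath insert: block 46 x 46 mm, 55 mm tall, 0.28 kg, a round well in the middle of its top. Origin: centre of its underside; z up, x and y square to its sides. Starts in a pocket of the cradle, underside 28 mm above the bench. A clear well takes the gauge fully; in the blocked well the sleeve stops it hard with its shoulder 18 mm above the block's top. Which block is blocked changes and must be felt.
- block_b: Aluminium dry-bath insert: block 46 x 46 mm, 55 mm tall, 0.28 kg, a round well in the middle of its top. Origin: centre of its underside; z up, x and y square to its sides. Starts in a pocket of the cradle, underside 28 mm above the bench. A clear well takes the gauge fully; in the blocked well the sleeve stops it hard with its shoulder 18 mm above the block's top. Which block is blocked changes and must be felt.
- block_a_mouth (a point): Centre of the well mouth on the top face (55 mm above the underside). Well 17.5 mm wide with a 2.5 mm lead-in chamfer, over 43 mm deep when clear; in the blocked one the stuck sleeve begins 22 mm below the mouth. This is the well of block_a.
- block_b_mouth (a point): Centre of the well mouth on the top face (55 mm above the underside). Well 17.5 mm wide with a 2.5 mm lead-in chamfer, over 43 mm deep when clear; in the blocked one the stuck sleeve begins 22 mm below the mouth. This is the well of block_b.
- reject_tray: Fixed white open tray 130 x 130 mm, 26 mm tall, walls and floor 4 mm thick. Origin: centre of its underside on the bench.
- conical_flask_2: Bystander: glass conical flask, 82 mm wide, 130 mm tall; origin at the centre of its foot.
- wash_bottle: Bystander: plastic wash bottle with a pointed cap, 63 mm wide, 165 mm tall; origin at the centre of its foot.
- beaker: Bystander: glass beaker, 70 mm wide, 82 mm tall; origin at the centre of its foot.
- reagent_jar: Bystander: screw-cap reagent jar, 58 mm wide, 118 mm tall; origin at the centre of its foot.
Mind the look-alikes: they are no part of the job. Leave any brown look-alike of the block_b alone.

How it is judged:
On the way, in this order (a step that is already met when the one before it is completed fails the run):
1. the gauge has been lowered into the blocked insert's well and bears lightly on the stuck sleeve, stopped short (((z of gauge_tip in the frame of block_a between 0.031 and 0.035 m and horizontal distance between gauge_tip and block_a below 0.004 m and angle between gauge's own z axis and vertical below 0.12 rad and contact force between block_a and rack above 4.5 N) or (z of gauge_tip in the frame of block_b between 0.031 and 0.035 m and horizontal distance between gauge_tip and block_b below 0.004 m and angle between gauge's own z axis and vertical below 0.12 rad and contact force between block_b and rack above 4.5 N))), for 0.1 s.
2. the gauge stands fully home in the clear insert (((z of gauge_shoulder in the frame of block_a between 0.052 and 0.058 m and horizontal distance between gauge_shoulder and block_a_mouth below 0.004 m and horizontal distance between gauge_tip and block_a below 0.004 m) or (z of gauge_shoulder in the frame of block_b between 0.052 and 0.058 m and horizontal distance between gauge_shoulder and block_b_mouth below 0.004 m and horizontal distance between gauge_tip and block_b below 0.004 m))), for 0.2 s.
At the end, for the whole second after the job is handed in: Gauge in the clear insert, shoulder within 3 mm of its top, axis within 4 mm of the well's; that insert within 10 mm of where it began; the other one flat on the reject tray's floor; both upright (0.08 rad); all released and at rest ((((z of gauge_shoulder in the frame of block_a between 0.052 and 0.058 m and horizontal distance between gauge_shoulder and block_a_mouth below 0.004 m and horizontal distance between gauge_tip and block_a below 0.004 m) and z of block_b in the frame of reject_tray between 0.001 and 0.008 m and x of block_b in the frame of reject_tray between -0.042 and 0.042 m and y of block_b in the frame of reject_tray between -0.042 and 0.042 m and distance of block_a from where it was at the start of the episode below 0.01 m) or ((z of gauge_shoulder in the frame of block_b between 0.052 and 0.058 m and horizontal distance between gauge_shoulder and block_b_mouth below 0.004 m and horizontal distance between gauge_tip and block_b below 0.004 m) and z of block_a in the frame of reject_tray between 0.001 and 0.008 m and x of block_a in the frame of reject_tray between -0.042 and 0.042 m and y of block_a in the frame of reject_tray between -0.042 and 0.042 m and distance of block_b from where it was at the start of the episode below 0.01 m)) and angle between each of block_a, block_b's own z axis and vertical below 0.08 rad and linear speed of each of block_a, block_b, gauge below 0.02 m/s); the robot touches nothing.
It fails at once if the sprung cradle is pressed down by more than 8 mm (value of joint cradle above 0.008 m).
It fails at once if an insert is dropped or thrown (over 0.45 m/s without the fingers on it) ((linear speed of block_a above 0.45 m/s and contact force between the fingers and block_a below 0.1 N) or (linear speed of block_b above 0.45 m/s and contact force between the fingers and block_b below 0.1 N)).
It fails at once if a bystander is shifted by more than 30 mm or tipped (distance of any of conical_flask_2, wash_bottle, beaker, reagent_jar from where it was at the start of the episode above 0.03 m or angle between any of conical_flask_2, wash_bottle, beaker, reagent_jar's own z axis and vertical above 0.35 rad).
It also fails if it takes over 67 s, if anything falls off the work surface, if the arm or the gripper's body presses on something with over 40 N, if the wrist force passes 120 N, or if a joint passes its speed limit or range.

## Working session

There is one attempt and no reset: what is moved stays moved. The work goes in short steps, Python scripts to look and compute and a shell command to move; the robot and the scene stay as the last step left them, time stands still between calls to the robot, and variables do not carry over. Pictures are saved under pics/ and viewed, at most 10 in all, crops included, and the job is handed in when it is done.

```bash
mkdir -p pics
cat > h.py <<'E'
import numpy as np,cv2
from rig import robot,cams,ticket
from scipy.spatial.transform import Rotation as R
def ray(n,uv):
    i=cams.camera_info(n);K=np.array(i["intrinsics"]);d=np.array(i["dist"]);P=np.array(i["pose"])
    p=cv2.undistortPoints(np.array(uv,float).reshape(-1,1,2),K,d).reshape(-1,2)
    return P[:3,3],np.c_[p,np.ones(len(p))]@P[:3,:3].T
def plane(n,uv,z):
    o,d=ray(n,uv);return o+d*((z-o[2])/d[:,2])[:,None]
def proj(n,X):
    i=cams.camera_info(n);P=np.linalg.inv(np.array(i["pose"]))
    return cv2.projectPoints(np.array(X,float).reshape(-1,1,3),cv2.Rodrigues(P[:3,:3])[0],P[:3,3],np.array(i["intrinsics"]),np.array(i["dist"]))[0].reshape(-1,2)
def tri(uv1,uv2):
    o,d=ray("top",[uv1]);p,e=ray("side",[uv2]);A=np.c_[d[0],-e[0]]
    s=np.linalg.lstsq(A,p-o,rcond=None)[0];a=o+d[0]*s[0];b=p+e[0]*s[1];return (a+b)/2,np.linalg.norm(a-b)
E
python3 - <<'E'
from h import *
for n in("top","side"):
    cv2.imwrite(f"pics/{n}0.png",cams.camera(n)[...,::-1]);print(n,np.round(cams.camera_info(n)["pose"],3).tolist())
o=robot.get_obs();print(o)
E
```

```text
top [[-0.058, -0.977, 0.205, 0.26], [-0.998, 0.056, -0.016, 0.035], [0.004, -0.205, -0.979, 1.498], [0.0, 0.0, 0.0, 1.0]]
side [[0.874, -0.233, 0.427, 0.045], [-0.486, -0.429, 0.761, -0.942], [0.006, -0.873, -0.488, 0.701], [0.0, 0.0, 0.0, 1.0]]
{'time': 0.1, 'q': array([ 9.56467939e-01,  5.28361834e-01,  1.43376771e+00, -1.73032755e-05,
        1.18142402e+00, -1.78483680e-01]), 'joint_velocities': array([ 0.00037149, -0.00388178, -0.0040123 , -0.00097508,  0.00031093,
        0.00017343]), 'joint_torque': array([-5.62568239e-04, -4.40989280e+01, -1.77148694e+01,  6.34425762e-02,
        5.34704479e-02, -4.16638568e-05]), 'position': array([0.26351803, 0.5661472 , 0.29137841]), 'tool_rot': array([ 2.16198266e-01,  9.76348989e-01, -9.07517457e-04, -3.71180035e-04]), 'ft_force': array([ 0.00135765, -0.81311022,  0.62142674]), 'moment': array([-0.03240152, -0.01524177,  0.00052989]), 'grip_force': 0.0, 'grip_width': 0.08695484326002542}
```

View pics/top0.png

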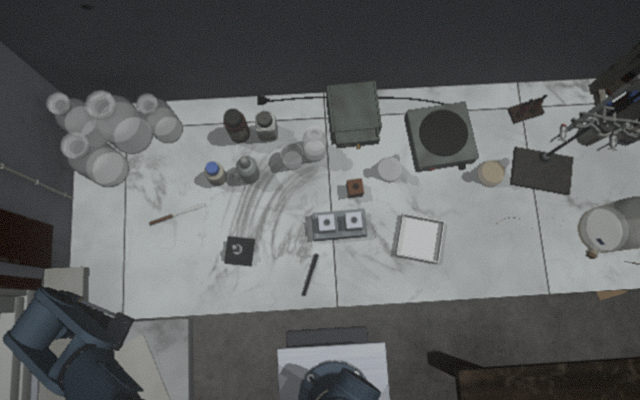

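View pics/side0.png

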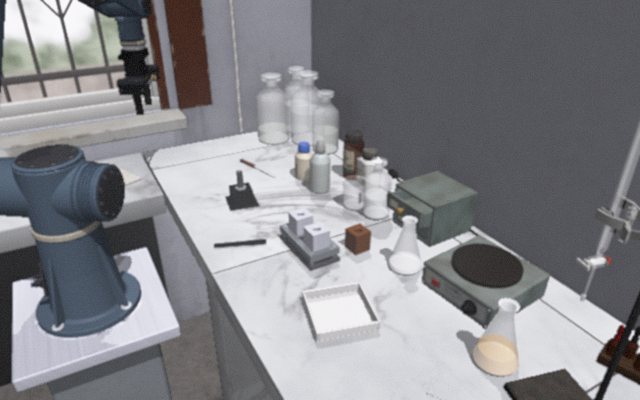

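Top view: the gauge is in the black stand at (240,250), and the two aluminium inserts are in the grey rack at (327,222) and (353,220). The brown cube at (355,187), outside the rack, is the look-alike. The white tray is at (419,239).

Run:
```python
from h import *
t=cv2.imread("pics/top0.png");s=cv2.imread("pics/side0.png")
a=cv2.resize(t[170:275,215:455],None,fx=3.3,fy=3.3,interpolation=cv2.INTER_CUBIC)
b=cv2.resize(s[160:270,215:385],None,fx=2.2,fy=2.2,interpolation=cv2.INTER_CUBIC)
o=np.zeros((600,800,3),np.uint8);o[:a.shape[0],:a.shape[1]]=a[:, :800];o[350:350+b.shape[0],:b.shape[1]]=b
cv2.imwrite("pics/crop.png",o)
g=cv2.cvtColor(t,cv2.COLOR_BGR2GRAY)
def blobs(m,x0,x1,y0,y1,amin):
    k=np.zeros_like(m);k[y0:y1,x0:x1]=m[y0:y1,x0:x1]
    for c in cv2.findContours(k,cv2.RETR_EXTERNAL,cv2.CHAIN_APPROX_NONE)[0]:
        if cv2.contourArea(c)>amin: yield cv2.minAreaRect(c),c
print("inner",g[205:245:2,327],g[222,310:370:2])
for th in(150,170,190):
  m=(g>th).astype(np.uint8)*255
  for r,c in blobs(m,314,364,208,234,40): print(th,"block",r,plane("top",[r[0]],.083)[0],)
  for r,c in blobs(255-m if 0 else (g<60).astype(np.uint8)*255,215,265,225,275,100): print("stand",r,plane("top",[r[0]],.02)[0])
print(g[238:262,226:254])
print(g[215:262:2,419],g[239,390:450:2])
```

```text
inner [173 174 174 157 123 164 172 119  70  78 132 173 162  78  95 111 106  84
 156 173] [115  86  78  78 116 178 167  90  87  72 150 173 145 112  86  74  80  68
 149 176 168 123 103 143 173 178 131 107 120 130]
150 block ((326.1147766113281, 221.76231384277344), (14.938397407531738, 15.119468688964844), 84.80557250976562) [ 0.5037024  -0.00662171  0.083     ]
150 block ((353.5, 219.5), (15.0, 15.0), 90.0) [ 0.50582176 -0.08700431  0.083     ]
150 block ((321.5, 209.5), (3.0, 15.0), 90.0) [0.54093445 0.00467929 0.083     ]
stand ((239.14657592773438, 250.8575439453125), (25.90948486328125, 25.64777374267578), 6.009006023406982) [0.44077645 0.25852753 0.02      ]
170 block ((326.2256164550781, 222.0304718017578), (13.583078384399414, 13.251785278320312), 83.6598129272461) [ 0.50289081 -0.00689648  0.083     ]
170 block ((353.720703125, 219.6482696533203), (13.702506065368652, 13.785551071166992), 85.2363510131836) [ 0.50534562 -0.08761713  0.083     ]
stand ((239.14657592773438, 250.8575439453125), (25.90948486328125, 25.64777374267578), 6.009006023406982) [0.44077645 0.25852753 0.02 
[... 2479 characters left out ...]
  86 140]
 [ 58  55  54  57  64  62  60  55  60  55  56  58  55  55  51  57  63  58
   58  55  55  58  53  59  50  55  91 140]
 [ 57  60  56  56  58  55  55  56  59  57  53  57  57  59  61  50  57  50
   59  62  56  57  55  53  52  58  98 146]
 [ 53  60  58  58  50  56  58  58  53  58  54  54  49  56  57  53  59  59
   52  58  52  51  54  59  57  62 110 150]
 [ 50  61  54  59  56  57  59  58  50  58  60  57  52  51  54  48  58  53
   50  59  53  53  55  53  54  71 119 152]]
[159 131 111 183 190 185 181 182 181 182 183 184 184 178 182 183 187 184
 181 181 183 176 127 110] [174 156 107 105 111 174 177 182 183 182 181 184 184 183 182 186 183 187
 183 184 183 188 186 140 120 105 153 143 161 161]
```

View pics/crop.png

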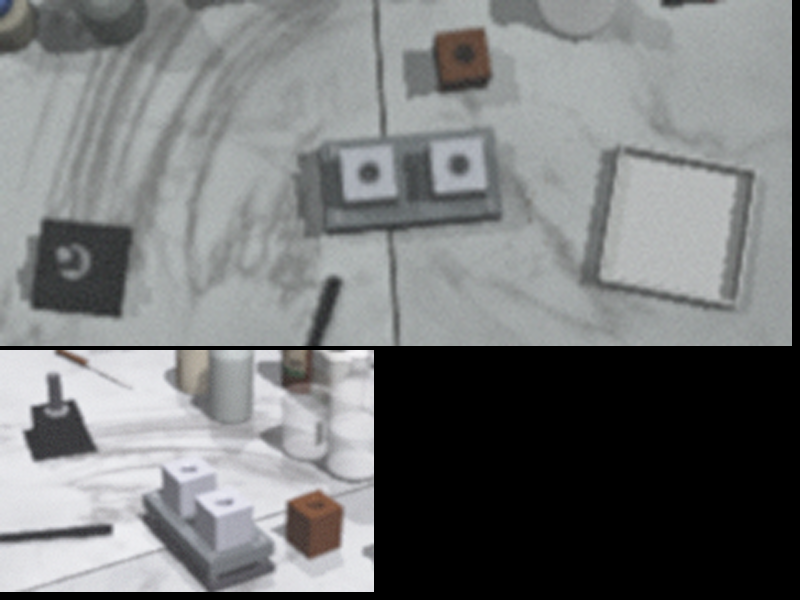

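The crop confirms it: the two bright inserts sit in the rack with dark wells at about (326.8,222.1) and (354.1,219.4). The brown block stands outside the rack and I'll leave it alone. Next I refine the positions and yaw.

Run:
```python
from h import *
t=cv2.cvtColor(cv2.imread("pics/top0.png"),cv2.COLOR_BGR2GRAY).astype(float);s=cv2.cvtColor(cv2.imread("pics/side0.png"),cv2.COLOR_BGR2GRAY).astype(float)
def cen(g,u,v,r,bg,sign):
    y,x=np.mgrid[0:400,0:640];w=np.clip(sign*(g-bg),0,None)*((x-u)**2+(y-v)**2<r*r)
    return (w*x).sum()/w.sum(),(w*y).sum()/w.sum()
sw=[(215+189/2.2,160+(468-350)/2.2),(215+225/2.2,160+(501-350)/2.2)]
tw=[(326.8,222.1),(354.1,219.4)]
for a,b in zip(tw,sw):
    ca=cen(t,*a,4.5,165,-1); cb=cen(s,*b,4,195,-1)
    print("well",ca,cb,plane("top",[ca],.083)[0],plane("side",[cb],.083)[0],tri(ca,cb))
bt=cen(t,234,247,3.2,75,1);c=plane("top",[(236.9,248.9)],.051)[0]
print("gauge",c,"button",bt,plane("top",[bt],.104)[0])
u0,v0=215+54/2.2,160+(376-350)/2.2
print(u0,v0,s[int(v0)-6:int(v0)+28:2,int(u0)-9:int(u0)+10].astype(int))
print("pred button side/top",proj("side",np.r_[c[:2],.104]),proj("side",np.r_[c[:2],.051]),proj("top",np.r_[c[:2],.104]))
def yaw(a,b,z): p=plane("top",[a,b],z);d=p[1]-p[0];return np.degrees(np.arctan2(d[1],d[0]))
f=lambda x,y:(215+x/3.3,170+y/3.3)
print("rack yaw",yaw(f(500,216),f(325,230),.04)-90,"stand yaw",yaw(f(130,227),f(42,220),.006)-90)
T=[f(620,148),f(755,173),f(736,308),f(598,281)];p=plane("top",T,.026);print("tray",p.mean(0),p,yaw(T[1],T[0],.026)-90)
```

```text
well (np.float64(326.3953220858896), np.float64(221.88957055214723)) (np.float64(300.7524115755627), np.float64(213.81672025723472)) [ 0.50327917 -0.00741692  0.083     ] [ 0.50572166 -0.00703644  0.083     ] (array([ 0.50419776, -0.00777091,  0.08354627]), np.float64(0.0021254547713788785))
well (np.float64(353.61829907295447), np.float64(219.51833937928254)) (np.float64(317.5171568627451), np.float64(228.85539215686273)) [ 0.50574764 -0.08734595  0.083     ] [ 0.50907844 -0.08825461  0.083     ] (array([ 0.50735592, -0.08798597,  0.08292342]), np.float64(0.0033696019771625708))
gauge [0.44314689 0.26032364 0.051     ] button (np.float64(233.92978208232446), np.float64(246.5992736077482)) [0.4434759  0.26036892 0.104     ]
239.54545454545453 171.8181818181818 [[223 225 224 226 223 221 222 221 221 221 221 221 223 219 216 206 183 161
  134]
 [224 225 225 225 226 224 226 225 223 225 223 225 224 223 221 222 221 213
  209]
 [226 227 226 228 226 223 220 213 209 207 212 215 222 221 222 219 215 214
  212]
 [228 227 226 226 226 211 169 140 136 139 130 148 188 216 223 220 224 222
  222]
 [225
[... 735 characters left out ...]
59  65  65  59  63  62  73  77  73  74  64  65  62  63  67  62
   63]
 [102  59  55  64  68  68  60  60  56  61  62  54  58  63  61  61  63  58
   62]
 [ 84  54  62  63  59  60  63  65  68  60  68  67  59  60  62  61  57  60
   62]
 [ 58  57  59  60  58  62  61  58  58  64  63  56  62  59  58  61  60  60
   58]]
pred button side/top [[238.34342019 170.54714999]] [[239.79267719 187.13363571]] [[233.94834248 246.71331043]]
rack yaw 1.3168302448187745 stand yaw -7.84526621016191
tray [ 0.44526324 -0.28902462  0.026     ] [[ 0.52149319 -0.24344738  0.026     ]
 [ 0.49099631 -0.3657353   0.026     ]
 [ 0.36845953 -0.33487643  0.026     ]
 [ 0.40010394 -0.21203939  0.026     ]] -14.003122264515738
```

```bash
cat >> h.py <<'E'
def go(p,yaw=None):
    "shift in current tool axes (cm), turn about z needed so tool y has world yaw (deg), tilt"
    o=robot.get_obs();M=R.from_quat(o["tool_rot"]).as_matrix();y=np.degrees(np.arctan2(M[1,1],M[0,1]))
    print("t",round(o["time"],2),"pos",np.round(o["position"],4),"yaw",round(y,2),"z",np.round(M[:,2],4),"F",np.round(o["ft_force"],2),"w",round(o["grip_width"],4),"g",round(o["grip_force"],1))
    print("shift",np.round(M.T@(np.array(p)-o["position"])*100,2),"turn",None if yaw is None else round(np.radians(y-yaw),3))
E
python3 -m crank '[[0,0,0,0,0,0.186,0],[0,0,0,0,0,0.186,0],[0,0,0,0,0,0.186,0],[0,0,0,0,0,0.186,0],[0,0,0,0,0,0.186,0]]' 20
python3 -m crank '[[0,0,0,0,0,0.186,0],[0,0,0,0,0,0.158,0],[0,0,0,0,0,0,0]]'
python3 -c "
from h import *
go([.4447,.2600,.20],-8)"
```

```text
time: 0.72
position: [0.2636, 0.5663, 0.2917]
tool_rot: [0.633, 0.774, -0.001, 0.0]
ft_force: [-0.1, 0.2, 0.7]
grip_width: 0.087
grip_force: 0.0
time: 1.1
position: [0.2636, 0.5663, 0.2917]
tool_rot: [0.754, 0.657, -0.001, 0.0]
ft_force: [0.4, 0.2, -0.0]
grip_width: 0.0872
grip_force: 0.0
t 1.1 pos [0.2636 0.5663 0.2917] yaw -7.86 z [-7.e-04 -9.e-04 -1.e+00] F [ 0.39  0.16 -0.02] w 0.0872 g 0.0
shift [-27.86  22.13   9.19] turn 0.002
```

```bash
python3 -m crank '[[-5.5,4.4,1.8,0,0,0,0],[-5.5,4.4,1.8,0,0,0,0],[-5.5,4.4,1.8,0,0,0,0],[-5.5,4.4,1.8,0,0,0,0],[-5.5,4.4,1.8,0,0,0,0]]' >/dev/null
python3 -m crank '[[0,0,0,0,0,0,0],[0,0,0,0,0,0,0],[0,0,0,0,0,0,0]]'
python3 -c "
from h import *
go([.4447,.2600,.129],-8)"
```

```text
time: 2.1
position: [0.4177, 0.3074, 0.2152]
tool_rot: [0.754, 0.657, 0.0, -0.0]
ft_force: [-0.3, 0.5, -0.6]
grip_width: 0.0869
grip_force: 0.0
t 2.1 pos [0.4177 0.3074 0.2152] yaw -7.8 z [ 5.e-04  5.e-04 -1.e+00] F [-0.34  0.52 -0.59] w 0.0869 g 0.0
shift [-4.34  3.31  8.62] turn 0.003
```

```bash
python3 -m crank '[[-2.17,1.65,0,0,0,0,0],[-2.17,1.66,0,0,0,0,0],[0,0,0,0,0,0,0],[0,0,0,0,0,0,0]]' >/dev/null
python3 - <<'E'
from h import *
go([.4447,.2600,.129],-8)
t=cams.camera("top");s=cams.camera("side")
o=np.zeros((600,800,3),np.uint8);a=cv2.resize(t[190:300,190:290],None,fx=4,fy=4,interpolation=cv2.INTER_CUBIC);b=cv2.resize(s[110:230,190:290],None,fx=4,fy=4,interpolation=cv2.INTER_CUBIC)
o[:a.shape[0],:400]=a;o[:b.shape[0],400:]=b
cv2.imwrite("pics/pre.png",o[...,::-1])
E
```

```text
t 2.6 pos [0.4444 0.2598 0.2151] yaw -7.86 z [-0.e+00  4.e-04 -1.e+00] F [0.09 0.   0.07] w 0.0872 g 0.0
shift [0.02 0.03 8.61] turn 0.002
```

View pics/pre.png

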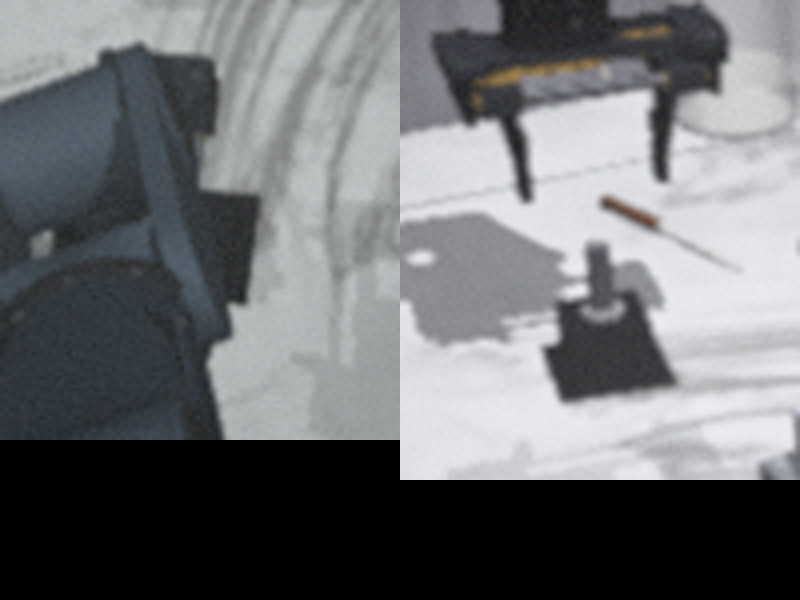

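The side view shows the fingers straddling the gauge at about (600,270) in the crop, with the gripper body's long side along the closing line. I descend and grip.

```bash
python3 -m crank '[[0,0,3,0,0,0,0],[0,0,3,0,0,0,0],[0,0,2.6,0,0,0,0],[0,0,0,0,0,0,0],[0,0,0,0,0,0,0.5]]' 25 >/dev/null
python3 -m crank '[[0,0,0,0,0,0,1],[0,0,0,0,0,0,1],[0,0,0,0,0,0,1],[0,0,0,0,0,0,1],[0,0,0,0,0,0,1]]'
python3 -c "
from h import *
go([.4447,.2600,.129],-8)"
```

```text
time: 3.95
position: [0.4451, 0.2586, 0.1289]
tool_rot: [0.755, 0.656, 0.0, 0.0]
ft_force: [0.1, -0.4, -0.5]
grip_width: 0.0349
grip_force: 0.0
t 3.95 pos [0.4451 0.2586 0.1289] yaw -7.97 z [ 0.  0. -1.] F [ 0.05 -0.37 -0.45] w 0.0349 g 0.0
shift [ 0.13 -0.06 -0.01] turn 0.001
```

```bash
python3 -m crank '[[0,0,0,0,0,0,1],[0,0,0,0,0,0,1],[0,0,0,0,0,0,1],[0,0,0,0,0,0,1],[0,0,0,0,0,0,1]]'
python3 -c "
from h import *
go([.4447,.2600,.129],-8)"
```

```text
time: 4.58
position: [0.4449, 0.2586, 0.1288]
tool_rot: [0.754, 0.656, -0.0, -0.0]
ft_force: [-0.8, -0.1, -1.0]
grip_width: 0.015
grip_force: 24.8
t 4.58 pos [0.4449 0.2586 0.1288] yaw -7.96 z [-6.e-04 -1.e-04 -1.e+00] F [-0.84 -0.06 -1.01] w 0.015 g 24.8
shift [ 0.13 -0.03 -0.02] turn 0.001
```

```bash
python3 -m crank '[[0,0,-2.5,0,0,0,1],[0,0,-4,0,0,0,1],[0,0,-4,0,0,0,1],[0,0,0,0,0,-0.174,1],[0,0,0,0,0,0,1]]'
python3 -c "
from h import *
go([.5045,-.0085,.233],2)"
```

```text
time: 5.2
position: [0.4451, 0.2586, 0.2342]
tool_rot: [0.695, 0.719, 0.0, 0.0]
ft_force: [-0.0, 0.5, -2.2]
grip_width: 0.0147
grip_force: 24.8
t 5.2 pos [0.4451 0.2586 0.2342] yaw 1.9 z [ 8.e-04  0.e+00 -1.e+00] F [-0.    0.52 -2.23] w 0.0147 g 24.8
shift [-26.89   5.05   0.13] turn -0.002
```

```bash
python3 -m crank '[[-5,0.9,0,0,0,0,1],[-5.4,1.0,0,0,0,0,1],[-5.5,1.05,0,0,0,0,1],[-5.5,1.05,0,0,0,0,1],[-5.49,1.05,0,0,0,0,1]]' >/dev/null
python3 -m crank '[[0,0,0,0,0,0,1],[0,0,0,0,0,0,1]]' >/dev/null
python3 - <<'E'
from h import *
go([.5045,-.0085,.233],2)
t=cams.camera("top");s=cams.camera("side")
cv2.imwrite("pics/t1.png",t[...,::-1]);cv2.imwrite("pics/s1.png",s[...,::-1])
o=np.zeros((600,800,3),np.uint8);a=cv2.resize(t[175:275,290:390],None,fx=4,fy=4,interpolation=cv2.INTER_CUBIC);b=cv2.resize(s[110:260,240:340],None,fx=4,fy=4,interpolation=cv2.INTER_CUBIC)
o[:a.shape[0],:400]=a;o[:b.shape[0],400:]=b
cv2.imwrite("pics/w1.png",o[...,::-1])
E
```

```text
t 6.08 pos [ 0.5042 -0.0083  0.233 ] yaw 1.83 z [-2.6e-03  9.0e-04 -1.0e+00] F [-0.22  0.67 -1.38] w 0.0151 g 24.8
shift [-0.02  0.03 -0.  ] turn -0.003
```

View pics/w1.png

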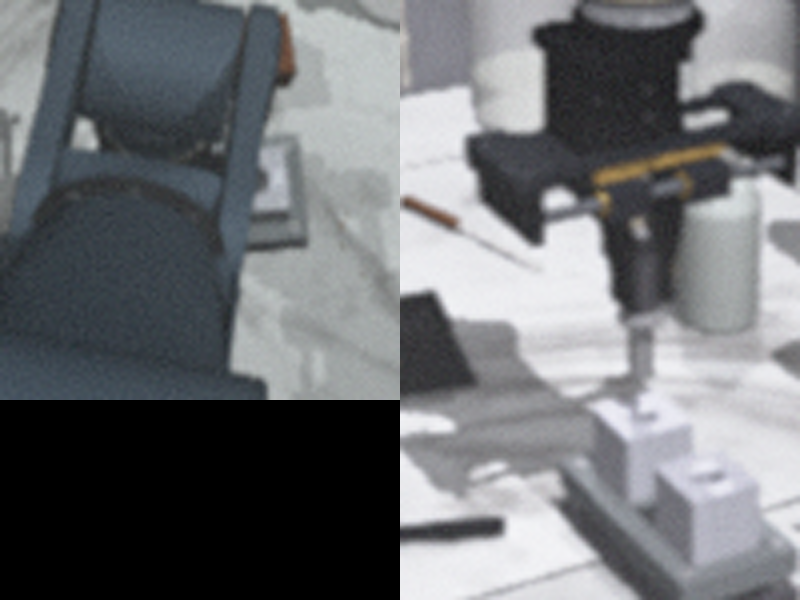

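The side crop shows the pin just above the near well, its axis at about col 640 and the foot near (640,417). I check the alignment numerically.

Run:
```python
from h import *
s=cv2.imread("pics/s1.png").astype(int)
for r in range(192,216,2): print(r,s[r,290:312,1])
W=plane("side",[(300.75,213.8)],.083)[0]
for z in(.083,.11,.13,.15): print(z,proj("side",np.r_[W[:2],z]))
print(proj("side",np.r_[W[:2]+[.005,0],.11]),proj("side",np.r_[W[:2]+[0,.005],.11]))
```

```text
192 [205 208 207 214 206 193 170 137 116 119 123 114 130 159 187 192 197 204
 198 188 170 156]
194 [202 205 206 208 202 201 173 139 109 110 109 107 115 152 188 200 197 193
 189 183 177 171]
196 [198 198 200 206 200 200 176 138 115 126 135 137 146 175 207 214 214 207
 212 202 194 184]
198 [218 218 220 220 221 216 188 147 121 134 143 142 152 185 221 225 224 219
 221 218 205 190]
200 [231 229 226 231 231 230 204 157 127 137 142 140 154 198 232 236 235 235
 232 231 224 215]
202 [236 234 233 236 236 232 210 163 132 137 143 143 149 184 227 236 239 237
 239 236 237 233]
204 [192 168 153 151 148 142 122 118 120 130 144 160 174 196 209 218 219 216
 216 217 218 218]
206 [165 143 128 125 123 120 125 128 129 133 144 176 206 220 226 225 225 223
 223 221 218 219]
208 [146 142 142 141 130 123 125 128 136 163 185 206 221 228 232 228 223 221
 214 213 209 211]
210 [207 215 217 200 174 153 146 144 150 182 217 233 233 235 232 232 229 223
 216 203 196 192]
212 [229 231 233 233 230 229 217 194 171 195 221 225 220 216 223 229 231 233
 231 226 220 209]
214 [175 209 229 235 231 229 220 202 178 173 168 167 162 174 201 224 230 234
 232 234 232 228]
0.083 [[300.75 213.8 ]]
0.11 [[300.56813375 204.36946193]]
0.13 [[300.43100222 197.24884151]]
0.15 [[300.29176541 190.01027846]]
[[302.37823491 203.89235641]] [[299.65532719 203.492595  ]]
```

```bash
python3 -m crank '[[-0.12,0.12,0,0,0,0,1],[0,0,1.2,0,0,0,1],[0,0,0.8,0,0,0,1],[0,0,0.4,0,0,0,1],[0,0,0.3,0,0,0,1]]'
python3 -m crank '[[0,0,0.2,0,0,0,1],[0,0,0.2,0,0,0,1],[0,0,0,0,0,0,1]]'
python3 -c "
from h import *
go([.5054,-.0095,.233],2)"
```

```text
time: 6.8
position: [0.5062, -0.0094, 0.2064]
tool_rot: [0.695, 0.719, -0.0, -0.0]
ft_force: [-0.4, 0.2, -1.6]
grip_width: 0.0149
grip_force: 24.8
time: 7.18
position: [0.5062, -0.0095, 0.2033]
tool_rot: [0.695, 0.719, 0.0, 0.0]
ft_force: [-1.7, 0.5, 4.6]
grip_width: 0.0149
grip_force: 24.8
t 7.17 pos [ 0.5062 -0.0095  0.2033] yaw 2.01 z [ 3.e-04 -0.e+00 -1.e+00] F [-1.66  0.55  4.63] w 0.0149 g 24.8
shift [-0.   -0.08 -2.97] turn 0.0
```

```bash
python3 -m crank '[[0,0,-0.3,0,0,0,1],[0,-0.12,0,0,0,0,1],[0,0,0.3,0,0,0,1],[0,0,0.2,0,0,0,1],[0,0,0,0,0,0,1]]'
python3 -c "
from h import *
go([.5054,-.0095,.233],2)"
```

```text
time: 7.8
position: [0.5054, -0.0096, 0.2015]
tool_rot: [0.695, 0.719, 0.0, 0.0]
ft_force: [-1.0, 0.2, 8.0]
grip_width: 0.0146
grip_force: 24.8
t 7.8 pos [ 0.5054 -0.0096  0.2015] yaw 2.01 z [ 1.e-03 -3.e-04 -1.e+00] F [-0.99  0.16  7.99] w 0.0146 g 24.8
shift [ 0.01  0.01 -3.15] turn 0.0
```

```bash
python3 -m crank '[[0,0,-0.5,0,0,0,1],[0,0,-0.5,0,0,0,1],[0,0,0,0,0,0,1]]' >/dev/null
python3 - <<'E'
from h import *
go([.5054,-.0095,.233],2)
s=cams.camera("side");cv2.imwrite("pics/s2.png",s[...,::-1])
cv2.imwrite("pics/z2.png",cv2.resize(s[185:235,275:335],None,fx=12,fy=12,interpolation=cv2.INTER_CUBIC)[...,::-1])
E
```

```text
t 8.18 pos [ 0.5051 -0.0095  0.2109] yaw 2.01 z [ 2.e-04 -0.e+00 -1.e+00] F [-0.66  0.78 -1.55] w 0.0145 g 24.8
shift [-0.    0.03 -2.21] turn 0.0
```

View pics/z2.png

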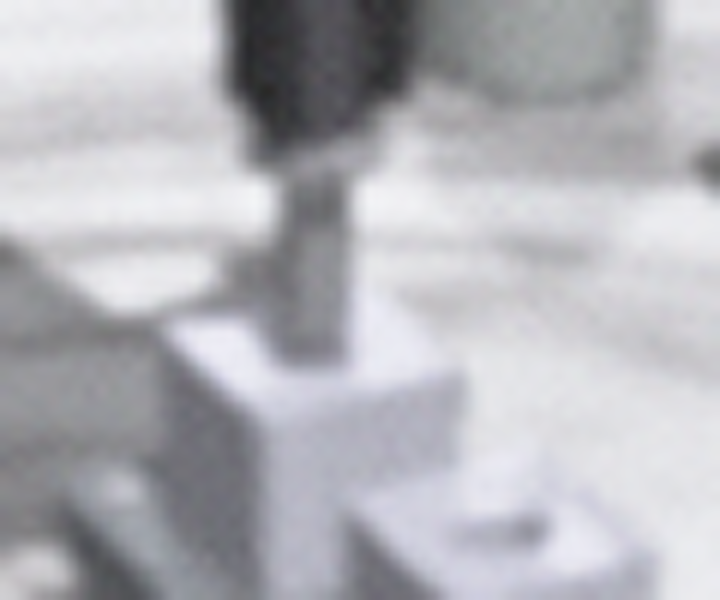

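The foot sits slightly nearer the camera than the face centre. Top-face corners in the crop: left (170,325), front (265,410), right (465,370); foot bottom near (310,362). I compute the offset from these.

Run:
```python
from h import *
f=lambda x,y:(275+(x+.5)/12-.5,185+(y+.5)/12-.5)
p=plane("side",[f(170,325),f(265,410),f(465,370)],.083);print(p,np.linalg.norm(np.diff(p,axis=0),axis=1));print("centre",(p[0]+p[2])/2)
y=np.radians(2);
# expected shape: left->front is -x-ish, front->right is -y
s=cv2.imread("pics/s2.png").astype(int)[...,1]
for r in range(199,220): print(r,s[r,293:309])
C=(p[0]+p[2])/2
a=np.linspace(0,2*np.pi,200)
for nm,c in(("W",C[:2]),("tool",np.array([.5051,-.0081]))):
    q=proj("side",np.c_[c[0]+.008*np.cos(a),c[1]+.008*np.sin(a),np.full(200,.088)]);print(nm,q.min(0),q.max(0))
print("front-edge plane",plane("side",[f(310,362)],.088))
```

```text
[[ 0.4840468   0.0170205   0.083     ]
 [ 0.48625597 -0.02316814  0.083     ]
 [ 0.52958665 -0.02862968  0.083     ]] [0.04024932 0.04367352]
centre [ 0.50681672 -0.00580459  0.083     ]
199 [218 217 198 180 159 139 137 142 142 134 147 168 190 206 224 224]
200 [231 232 232 230 200 163 131 125 127 120 140 186 226 233 234 235]
201 [236 237 241 241 217 161 122 118 116 111 134 196 236 241 241 238]
202 [232 235 238 239 215 162 120 106 110 108 134 198 234 240 238 238]
203 [222 226 227 227 200 151 117 111 115 118 139 188 227 231 231 232]
204 [198 201 207 196 175 137 118 124 131 134 140 178 211 215 218 216]
205 [186 174 172 168 149 121 115 134 144 144 148 185 206 215 212 208]
206 [178 155 142 133 124 118 118 135 143 144 152 189 220 228 222 223]
207 [171 142 128 127 115 114 123 142 144 144 158 193 224 230 228 226]
208 [171 140 123 124 115 113 121 136 145 143 156 192 224 224 221 217]
209 [150 137 133 129 126 116 118 139 144 148 153 200 226 225 220 203]
210 [144 142 138 140 131 127 126 136 142 142 158 197 230 232 224 214]
211 [181 180 171 153 140 125 124 139 143 145 161 202 229 234 229 226]
212 [227 224 203 173 141 128 130 137 138 140 165 203 230 232 234 231]
213 [234 235 227 195 157 130 124 123 128 133 158 202 226 233 233 234]
214 [236 233 230 215 178 143 129 129 133 139 159 202 225 233 235 234]
215 [229 232 233 226 200 177 160 160 161 166 179 205 230 234 232 229]
216 [206 229 233 230 224 209 203 198 198 200 203 217 225 228 225 222]
217 [165 201 221 224 218 215 212 206 207 204 204 206 207 208 202 192]
218 [133 161 188 206 210 206 209 204 200 194 194 187 187 185 177 183]
219 [111 129 148 181 199 203 199 193 191 185 181 178 180 173 177 175]
W [297.67016183 210.13954731] [304.10567285 213.39637165]
tool [297.46356569 210.71151579] [303.91239954 213.98172662]
front-edge plane [[ 0.49923106 -0.0180035   0.088     ]]
```

```bash
python3 -m crank '[[0.25,0.05,0,0,0,0,1],[0,0,0.3,0,0,0,1],[0,0,0.2,0,0,0,1],[0,0,0.2,0,0,0,1],[0,0,0,0,0,0,1]]'
python3 -c "
from h import *
go([.5054,-.0095,.201],2);print(robot.get_obs()['moment'])"
```

```text
time: 8.85
position: [0.5054, -0.0069, 0.204]
tool_rot: [0.695, 0.719, -0.0, -0.0]
ft_force: [-1.2, 0.0, 3.3]
grip_width: 0.015
grip_force: 24.8
t 8.85 pos [ 0.5054 -0.0069  0.204 ] yaw 2.0 z [-3.e-04  2.e-04 -1.e+00] F [-1.16  0.01  3.27] w 0.015 g 24.8
shift [-0.26 -0.    0.3 ] turn 0.0
[ 0.07086994  0.32932964 -0.03518453]
```

```bash
python3 -m crank '[[0,0,-0.4,0,0,0,1],[-0.13,-0.2,0,0,0,0,1],[0,0,0,0,0,0,1]]'
python3 -c "
from h import *
print(robot.get_obs()['moment'])"
python3 -m crank '[[0,0,0.3,0,0,0,1],[0,0,0.15,0,0,0,1],[0,0,0,0,0,0,1]]'
python3 -c "
from h import *
go([.5034,-.0082,.201],2);print(robot.get_obs()['moment'])"
```

```text
time: 9.22
position: [0.5032, -0.0085, 0.2078]
tool_rot: [0.695, 0.719, -0.0, -0.0]
ft_force: [0.7, -0.2, -1.8]
grip_width: 0.0147
grip_force: 24.8
[-0.05424881  0.04168048 -0.0336709 ]
time: 9.6
position: [0.5034, -0.0083, 0.2031]
tool_rot: [0.695, 0.719, -0.0, -0.0]
ft_force: [0.1, -0.1, -0.9]
grip_width: 0.015
grip_force: 24.8
t 9.6 pos [ 0.5034 -0.0083  0.2031] yaw 2.01 z [-6.e-04  1.e-04 -1.e+00] F [ 0.14 -0.13 -0.92] w 0.015 g 24.8
shift [0.01 0.   0.21] turn 0.0
[-0.08771373  0.10278267  0.04733207]
```

```bash
python3 -m crank '[[0,0,0.2,0,0,0,1],[0,0,0.15,0,0,0,1],[0,0,0,0,0,0,1]]'
python3 -c "
from h import *
go([.5034,-.0082,.201],2);print(robot.get_obs()['moment'])"
```

```text
time: 9.98
position: [0.5034, -0.0083, 0.1997]
tool_rot: [0.695, 0.719, -0.0, -0.0]
ft_force: [-0.5, 0.3, -1.5]
grip_width: 0.0146
grip_force: 24.8
t 9.97 pos [ 0.5034 -0.0083  0.1997] yaw 2.0 z [-3.e-04  1.e-04 -1.e+00] F [-0.54  0.29 -1.49] w 0.0146 g 24.8
shift [ 0.01  0.   -0.13] turn 0.0
[-0.06486783  0.04639916 -0.04408376]
```

In the well and free. I continue down to just above the sleeve depth (TCP 0.184).

```bash
python3 -m crank '[[0,0,0.4,0,0,0,1],[0,0,0.4,0,0,0,1],[0,0,0.4,0,0,0,1],[0,0,0,0,0,0,1]]'
python3 -m crank '[[0,0,0.2,0,0,0,1],[0,0,0.2,0,0,0,1],[0,0,0.2,0,0,0,1],[0,0,0,0,0,0,1]]'
```

```text
time: 10.48
position: [0.5033, -0.0083, 0.1874]
tool_rot: [0.695, 0.719, -0.0, -0.0]
ft_force: [0.8, 0.7, -1.1]
grip_width: 0.0149
grip_force: 24.8
time: 10.98
position: [0.5034, -0.0083, 0.1817]
tool_rot: [0.695, 0.719, -0.0, -0.0]
ft_force: [-0.1, 0.7, -1.4]
grip_width: 0.0145
grip_force: 24.8
```

```bash
python3 -m crank '[[0,0,0.2,0,0,0,1],[0,0,0.15,0,0,0,1],[0,0,0,0,0,0,1]]'
python3 -m crank '[[0,0,0.1,0,0,0,1],[0,0,0.15,0,0,0,1],[0,0,0,0,0,0,1]]'
```

```text
time: 11.35
position: [0.5034, -0.0084, 0.1782]
tool_rot: [0.695, 0.719, -0.0, -0.0]
ft_force: [-0.1, 0.3, -1.9]
grip_width: 0.0145
grip_force: 24.8
time: 11.72
position: [0.5034, -0.0084, 0.1758]
tool_rot: [0.695, 0.719, -0.0, -0.0]
ft_force: [-1.1, -0.1, -1.7]
grip_width: 0.0152
grip_force: 24.8
```

W1 (the y≈0 block) is clear, since the foot went 8 mm past the sleeve depth. I retract and probe W2, offset from W1 by about (+2.7,-80) mm.

```bash
python3 -m crank '[[0,0,-2,0,0,0,1],[0,0,-2.5,0,0,0,1],[0,0,-0.6,0,0,0,1],[0,0,0,0,0,0,1]]' >/dev/null
python3 -c "
from h import *
go([.5061,-.0886,.211],2)"
```

```text
t 12.22 pos [ 0.5035 -0.0083  0.2269] yaw 2.01 z [ 5.e-04 -1.e-04 -1.e+00] F [ 0.33 -0.17 -1.84] w 0.0149 g 24.8
shift [-8.03 -0.02  1.59] turn 0.0
```

```bash
python3 -m crank '[[-4,-0.01,0,0,0,0,1],[-4.03,-0.01,0,0,0,0,1],[0,0,0.9,0,0,0,1],[0,0,0.7,0,0,0,1],[0,0,0,0,0,0,1]]' >/dev/null
python3 -m crank '[[0,0,0.4,0,0,0,1],[0,0,0.3,0,0,0,1],[0,0,0,0,0,0,1]]'
python3 -c "
from h import *
go([.5061,-.0886,.200],2);print(robot.get_obs()['moment'])"
```

```text
time: 13.22
position: [0.506, -0.0883, 0.2037]
tool_rot: [0.694, 0.72, -0.0, -0.0]
ft_force: [0.0, 1.1, -1.1]
grip_width: 0.0148
grip_force: 24.8
t 13.22 pos [ 0.506  -0.0883  0.2037] yaw 2.04 z [-4.e-04  1.e-04 -1.e+00] F [ 0.01  1.08 -1.07] w 0.0148 g 24.8
shift [-0.03  0.01  0.37] turn 0.001
[-0.097496    0.09640914  0.01959192]
```

```bash
python3 -m crank '[[0,0,0.15,0,0,0,1],[0,0,0.15,0,0,0,1],[0,0,0.15,0,0,0,1],[0,0,0,0,0,0,1]]'
python3 -c "
from h import *
print(robot.get_obs()['moment'])"
```

```text
time: 13.72
position: [0.506, -0.0886, 0.1992]
tool_rot: [0.695, 0.719, -0.0, -0.0]
ft_force: [-0.1, 0.3, -0.8]
grip_width: 0.0151
grip_force: 24.8
[-0.05337501  0.09232404 -0.06002971]
```

Free, 6.7 mm into the well. I continue.

```bash
python3 -m crank '[[0,0,0.4,0,0,0,1],[0,0,0.4,0,0,0,1],[0,0,0.4,0,0,0,1],[0,0,0,0,0,0,1]]'
python3 -m crank '[[0,0,0.15,0,0,0,1],[0,0,0.15,0,0,0,1],[0,0,0.15,0,0,0,1],[0,0,0,0,0,0,1]]'
```

```text
time: 14.22
position: [0.5059, -0.0885, 0.1869]
tool_rot: [0.695, 0.719, -0.0, -0.0]
ft_force: [-0.4, 0.7, -0.9]
grip_width: 0.0144
grip_force: 24.8
time: 14.72
position: [0.5063, -0.0887, 0.1831]
tool_rot: [0.695, 0.719, 0.0, 0.0]
ft_force: [0.5, 0.4, 1.8]
grip_width: 0.0148
grip_force: 24.8
```

```bash
python3 -m crank '[[0,0,0.1,0,0,0,1],[0,0,0.1,0,0,0,1],[0,0,0,0,0,0,1],[0,0,0,0,0,0,1]]'
python3 -c "
from h import *
print(robot.get_obs()['moment'])"
```

```text
time: 15.22
position: [0.5063, -0.0887, 0.1812]
tool_rot: [0.695, 0.719, 0.0, 0.0]
ft_force: [-1.1, 0.2, 5.0]
grip_width: 0.0152
grip_force: 24.8
[ 0.01702959  0.21358785 -0.01528532]
```

Blocked: the gauge stops hard at the sleeve depth with about 6 N. I retract and put the gauge in the clear well, W1.

```bash
python3 -m crank '[[0,0,-2,0,0,0,1],[0,0,-2.4,0,0,0,1],[0,0,-0.2,0,0,0,1],[0,0,0,0,0,0,1]]' >/dev/null
python3 -c "
from h import *
go([.5034,-.0083,.200],2)"
```

```text
t 15.72 pos [ 0.5057 -0.0885  0.2262] yaw 2.0 z [-1.e-03  4.e-04 -1.e+00] F [ 0.34 -0.85 -2.  ] w 0.0149 g 24.8
shift [8.02 0.06 2.62] turn 0.0
```

```bash
python3 -m crank '[[4,0.02,0,0,0,0,1],[4.02,0.02,0,0,0,0,1],[0,0,0.9,0,0,0,1],[0,0,0.6,0,0,0,1],[0,0,0,0,0,0,1]]' >/dev/null
python3 -m crank '[[0,0,0.4,0,0,0,1],[0,0,0.4,0,0,0,1],[0,0,0.3,0,0,0,1],[0,0,0,0,0,0,1]]'
```

```text
time: 16.85
position: [0.5036, -0.0085, 0.2007]
tool_rot: [0.695, 0.719, -0.0, -0.0]
ft_force: [0.1, -0.1, -0.7]
grip_width: 0.015
grip_force: 24.8
```

```bash
python3 -m crank '[[0,0,0.8,0,0,0,1],[0,0,0.8,0,0,0,1],[0,0,0.7,0,0,0,1],[0,0,0.6,0,0,0,1],[0,0,0,0,0,0,1]]'
python3 -m crank '[[0,0,0.2,0,0,0,1],[0,0,0.2,0,0,0,1],[0,0,0.1,0,0,0,1],[0,0,0,0,0,0,1]]'
```

```text
time: 17.48
position: [0.5034, -0.0084, 0.1712]
tool_rot: [0.695, 0.719, -0.0, -0.001]
ft_force: [-0.2, 0.1, -1.3]
grip_width: 0.0147
grip_force: 24.8
time: 17.98
position: [0.5037, -0.0084, 0.1669]
tool_rot: [0.695, 0.719, 0.0, 0.0]
ft_force: [0.8, -0.3, -0.9]
grip_width: 0.0146
grip_force: 24.8
```

```bash
python3 -m crank '[[0,0,0.1,0,0,0,1],[0,0,0.15,0,0,0,1],[0,0,0,0,0,0,1]]'
```

```text
time: 18.35
position: [0.5038, -0.0085, 0.1646]
tool_rot: [0.695, 0.719, 0.0, 0.0]
ft_force: [-0.0, 0.3, 3.0]
grip_width: 0.0148
grip_force: 24.8
```

```bash
python3 -m crank '[[0,0,-0.1,0,0,0,1],[0,0,0,0,0,0,0],[0,0,0,0,0,0,0],[0,0,0,0,0,0,0],[0,0,0,0,0,0,0]]' >/dev/null
python3 -m crank '[[0,0,-3,0,0,0,0],[0,0,-4,0,0,0,0],[0,0,-1,0,0,0,0],[0,0,0,0,0,0,0]]'
python3 - <<'E'
from h import *
go([.506,-.088,.119],2)
s=cams.camera("side");cv2.imwrite("pics/s3.png",cv2.resize(s[140:270,250:370],None,fx=5,fy=4.5,interpolation=cv2.INTER_CUBIC)[...,::-1])
E
```

```text
time: 19.48
position: [0.5037, -0.0085, 0.2456]
tool_rot: [0.695, 0.719, 0.0, 0.0]
ft_force: [-0.2, -0.4, -0.4]
grip_width: 0.0839
grip_force: 0.0
t 19.48 pos [ 0.5037 -0.0085  0.2456] yaw 2.01 z [ 1.1e-03 -3.0e-04 -1.0e+00] F [-0.2  -0.4  -0.43] w 0.0839 g 0.0
shift [-7.95 -0.07 12.67] turn 0.0
```

View pics/s3.png

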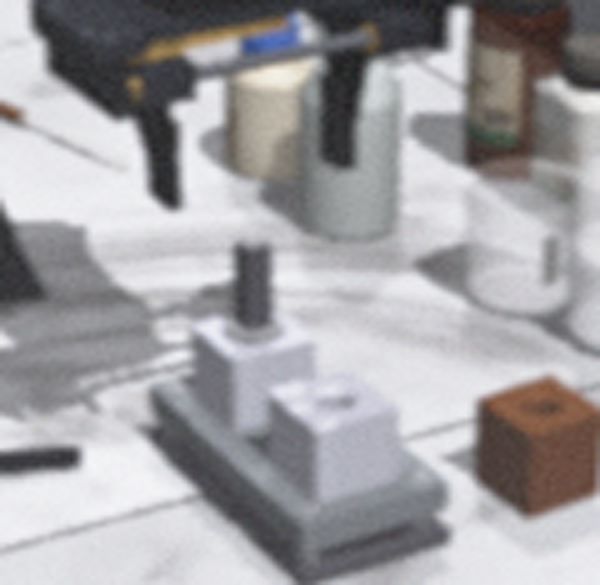

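The gauge stands home in the near-left insert, shoulder on the block at (250,335), upright. Next I grasp the other insert.

```bash
python3 -m crank '[[-4,-0.03,0,0,0,0,0],[-3.95,-0.04,0,0,0,0,0],[0,0,4,0,0,0,0],[0,0,3.5,0,0,0,0],[0,0,0,0,0,0,0]]' >/dev/null
python3 -c "
from h import *
go([.506,-.088,.119],2)"
```

```text
t 20.15 pos [ 0.5032 -0.0872  0.1669] yaw 1.98 z [-0.0089  0.0036 -1.    ] F [0.37 0.01 0.13] w 0.0864 g 0.0
shift [-0.11  0.32  4.79] turn -0.0
```

```bash
python3 -m crank '[[0,0,0,0,0,0,0],[0,0,0,0,0,0,0]]' >/dev/null
python3 -c "
from h import *
go([.506,-.088,.119],2)"
```

```text
t 20.4 pos [ 0.5065 -0.088   0.1715] yaw 2.03 z [ 2.2e-03 -9.0e-04 -1.0e+00] F [0.05 0.77 0.65] w 0.0872 g 0.0
shift [ 0.01 -0.06  5.25] turn 0.0
```

```bash
python3 -m crank '[[0,0,2.5,0,0,0,0],[0,0,1.8,0,0,0,0],[0,0,0.9,0,0,0,0],[0,0,0,0,0,0,0.3],[0,0,0,0,0,0,0.6]]' 30 >/dev/null
python3 -m crank '[[0,0,0,0,0,0,1],[0,0,0,0,0,0,1],[0,0,0,0,0,0,1],[0,0,0,0,0,0,1]]'
python3 -c "
from h import *
go([.506,-.088,.119],2)"
```

```text
time: 21.52
position: [0.5058, -0.088, 0.1185]
tool_rot: [0.695, 0.719, 0.0, 0.0]
ft_force: [-0.7, 0.3, 1.0]
grip_width: 0.0459
grip_force: 30.0
t 21.52 pos [ 0.5058 -0.088   0.1185] yaw 2.01 z [ 1.e-04 -1.e-04 -1.e+00] F [-0.7   0.31  1.01] w 0.0459 g 30.0
shift [-0.    0.02 -0.05] turn 0.0
```

```bash
python3 -m crank '[[0,0,-1.5,0,0,0,1],[0,0,-3,0,0,0,1],[0,0,-3.5,0,0,0,1],[0,0,0,0,0,0.14,1],[0,0,0,0,0,0.139,1]]' >/dev/null
python3 -m crank '[[0,0,0,0,0,0,1]]'
python3 -c "
from h import *
go([.4465,-.289,.195],-14)"
```

```text
time: 22.28
position: [0.5055, -0.0878, 0.1989]
tool_rot: [0.787, 0.616, -0.0, -0.0]
ft_force: [0.0, -0.5, -1.9]
grip_width: 0.0459
grip_force: 30.0
t 22.27 pos [ 0.5055 -0.0878  0.1989] yaw -13.88 z [-0. -0. -1.] F [ 0.04 -0.46 -1.9 ] w 0.0459 g 30.0
shift [-20.95  -0.9    0.39] turn 0.002
```

```bash
python3 -m crank '[[-4,-0.2,0,0,0,0,1],[-4.3,-0.2,0,0,0,0,1],[-4.3,-0.2,0,0,0,0,1],[-4.3,-0.2,0,0,0,0,1],[-4,-0.1,0,0,0,0,1]]' >/dev/null
python3 -m crank '[[0,0,0,0,0,0,1],[0,0,3,0,0,0,1],[0,0,3,0,0,0,1],[0,0,0,0,0,0,1]]' >/dev/null
python3 - <<'E'
from h import *
go([.4465,-.289,.0945],-14)
s=cams.camera("side");cv2.imwrite("pics/s4.png",cv2.resize(s[200:360,270:410],None,fx=4,fy=3.75,interpolation=cv2.INTER_CUBIC)[...,::-1])
E
```

```text
t 23.4 pos [ 0.4453 -0.2865  0.1366] yaw -13.87 z [-0.0047  0.0049 -1.    ] F [ 0.69  0.35 -2.47] w 0.046 g 30.0
shift [-0.23  0.2   4.21] turn 0.002
```

View pics/s4.png

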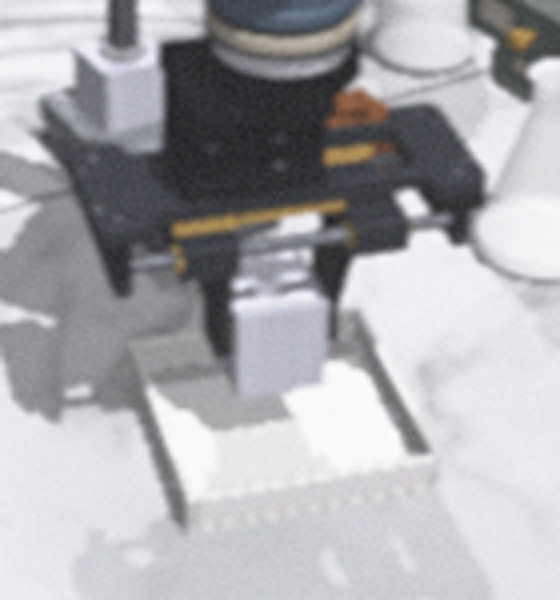

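The insert hangs upright over the middle of the tray (280,350), square to its walls. I lower it.

```bash
python3 -m crank '[[0,0,1.5,0,0,0,1],[0,0,1.2,0,0,0,1],[0,0,0.6,0,0,0,1],[0,0,0.3,0,0,0,1],[0,0,0,0,0,0,1]]' 
python3 -m crank '[[0,0,0.15,0,0,0,1],[0,0,0.15,0,0,0,1],[0,0,0,0,0,0,1]]'
```

```text
time: 24.08
position: [0.4466, -0.2886, 0.1023]
tool_rot: [0.788, 0.616, -0.0, -0.0]
ft_force: [0.1, -0.1, -3.7]
grip_width: 0.0458
grip_force: 30.0
time: 24.45
position: [0.4466, -0.2885, 0.0994]
tool_rot: [0.788, 0.616, -0.0, 0.0]
ft_force: [-1.2, -0.1, -4.0]
grip_width: 0.046
grip_force: 30.0
```

```bash
python3 -m crank '[[0,0,0.15,0,0,0,1],[0,0,0.15,0,0,0,1],[0,0,0.1,0,0,0,1],[0,0,0,0,0,0,1]]'
python3 -m crank '[[0,0,0.1,0,0,0,1],[0,0,0,0,0,0,1]]'
```

```text
time: 24.95
position: [0.4465, -0.2885, 0.0952]
tool_rot: [0.788, 0.616, -0.0, -0.0]
ft_force: [-0.1, -0.7, -4.1]
grip_width: 0.0459
grip_force: 30.0
time: 25.2
position: [0.4466, -0.2886, 0.0946]
tool_rot: [0.788, 0.616, 0.0, 0.0]
ft_force: [-0.5, -0.4, -0.2]
grip_width: 0.0459
grip_force: 30.0
```

Touched down: 4 N of weight has come off the wrist. I open partly and rise.

```bash
python3 -m crank '[[0,0,0.05,0,0,0,1],[0,0,0,0,0,0,0.3],[0,0,0,0,0,0,0.3],[0,0,0,0,0,0,0.3],[0,0,0,0,0,0,0.3]]'
python3 -m crank '[[0,0,-2,0,0,0,0.3],[0,0,-4,0,0,0,0.3],[0,0,-5,0,0,0,0.3],[0,0,-5,0,0,0,0.3],[0,0,0,0,0,0,0.3]]'
python3 - <<'E'
from h import *
s=cams.camera("side");cv2.imwrite("pics/s5.png",cv2.resize(s[150:350,250:410],None,fx=3.7,fy=3,interpolation=cv2.INTER_CUBIC)[...,::-1])
E
```

```text
time: 25.82
position: [0.4466, -0.2886, 0.0938]
tool_rot: [0.788, 0.616, -0.0, -0.0]
ft_force: [-0.1, -0.0, 0.5]
grip_width: 0.0604
grip_force: 0.0
time: 26.45
position: [0.4482, -0.2901, 0.2579]
tool_rot: [0.788, 0.616, 0.001, 0.005]
ft_force: [0.5, 0.3, 1.4]
grip_width: 0.0605
grip_force: 0.0
```

View pics/s5.png

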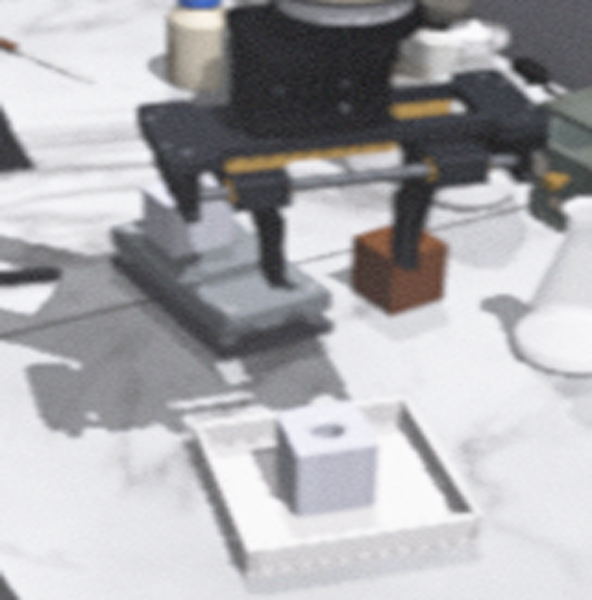

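The insert stands upright near the middle of the tray floor (325,460). The clear one is still in its pocket, and the gripper is free of everything. Handing in.

```bash
python3 -m crank '[[0,0,0,0,0,0,0.3],[0,0,0,0,0,0,0.3]]' >/dev/null; python3 -c "
from rig import ticket
print(ticket.hand_in())"
```

```text
the job is handed in; nothing more can be done
None
```

The job is handed in (no verdict was returned): the blocked insert was the one at y ≈ -0.09 and now stands upright on the reject tray's floor, and the gauge was left fully home in the clear insert, still in its pocket.

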